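# Swing the tray out to its next locking hole and stack the tins on it

### The arm

A 6-joint arm with a two-finger parallel gripper is mounted at the origin on a cart in front of the work surface, level with it; the furniture and walls round the work are solid. World frame = base frame: x ahead of the robot, y to its left, z up, the work surface at z = 0. Lengths are in m, angles in rad, forces in N, time in s.
With the tool pointing down it reaches from about 0.425 to 0.925 m from the base axis. Payload 12.5 kg.
Tool frame: the origin (TCP) lies at the very end of the fingers, on their centre line; the grasp point (between the pads) lies 19 mm behind it; z points along the fingers, y is the line along which they close (so a half turn about z gives the same grasp; the last joint's range is limited). The gripper opens to 85 mm and grips with 20 to 120 N. Pads are 22 mm wide; open, the fingers measure 114 mm over their backs; the gripper's body (76 mm by 85 mm) begins 54 mm behind the grasp point. The pads swing forward as they close: fully open they stand 13 mm farther back than shut.
Start: joints at [1.173, 0.491, 1.559, -0, 1.092, -0.106], TCP at [0.18, 0.599, 0.231] pointing down, gripper open.
Joint ranges: [-3.1, 3.1], [-0.84, 2.19], [0.05, 2.79], [-1.13, 4.28], [0.06, 2.93], [-2.69, 2.69]. Speed limits (rad/s): [2.22, 2.22, 2.79, 3.14, 3.14, 3.14].

### API

Orientations are given as [roll, pitch, yaw] about the fixed x, y, z axes, in that order (R = Rz(yaw) Ry(pitch) Rx(roll)).
In Python, from bench import state, optics, order gives the robot as it stands.
- The arm moves only by the tool send_rows, never from a script. Its argument "commands" is a list of rows, each an object with "claw": the closure, from 0 (fully open) to 1 (shut); "dp": the shift along the tool's x, y, z in m, a list of three; "angular": the turn, a rotation vector about the tool's x, y, z in rad, a list of three. A call has 1 to 8 rows; each row is the pose to reach, as a shift and turn from the pose commanded when the call began, along the tool's axes at that moment; what a row does not reach only later rows make up. A row lasts 1/8 s, in which the tool goes at most 62.5 mm and 10.7 degrees, less where a joint would pass 70% of its speed; a pose out of reach is approached as far as the arm can. A call with a gripper value outside its range is refused whole. The fingers move at their own pace and stop on an object; "newtons" is the grip in N (left out, the last holds). Time passes only in rows, so rows that repeat a pose let the fingers close. It gives the time, the measured TCP pose, the force, the opening and the grip force at its end, in the units of the state.
- state(): the state, without advancing time (a new reading comes with each control period).
- optics.snapshot(name): name is "scene" or "top" or "wrist"; returns a dict with "image" (480x640x3 uint8, red, green, blue), "camera_matrix" (3x3 intrinsics, pixels), "T" (4x4, takes a point from camera to world coordinates). Camera axes: x right, y down, z forward; pixel columns grow to the right and rows downward; lengths in m; the calibration is good to about 2 mm. A picture is of the moment at which its call begins. There is no depth.
- order.sign_off(): hands the job in; it is judged then, once.
The state is a dict: "t": time; "joint_pos": joint angles; "joint_velocities": joint speeds; "joint_torque": joint torques, N m; "tcp_pos": TCP position; "orientation": TCP orientation; "contact_force": force on the tool from outside, world axes, zero at the start; "torque": the same for the moment, N m; "grip_width": finger opening in m; "grasp_force": force on a finger pad.
Only numpy, scipy, OpenCV 4.12 (cv2) and the standard library are available. Lean on these libraries where they do the work, as an engineer would, in place of code of your own. Each camera call takes 0.05 s, during which the arm holds its last target. There are 200 camera calls.

### The job

The swing tray is parked in a hole of its index plate. Pull up its spring knob, swing the arm exactly one hole anticlockwise (seen from above) and let the pin snap fully into that hole; then stack the two tins upright on the tray, the one with the wider base directly on the tray floor and the other on top of it. Keep the tins from tipping over and leave the mug, the fork and the teaspoon where they are.

Things in the scene. Friction and masses are not known exactly. Their poses are not given: they have to be found in the camera images.
- pivot (a point): centre of the fixed steel index plate (200 mm disc), on the vertical swing axis, at the plate's top, 30 mm above the worktop. The plate has 8 upright holes of 15 mm, every 0.785 rad, 80 mm from the axis. Post and cap rise to 60 mm. An aluminium arm (top at 41 mm) lies across the plate: on one side it carries the knob, beyond the axis from it the tray
- knob (a point): point on the axis of the black knob of the spring plunger, 80 mm from the pivot axis, 82 mm above the worktop with the pin home. Knob: upright cylinder, 34 mm across, 57 to 103 mm above the worktop, free all round, over a barrel 30 mm across (top 54 mm). Lifts straight up, at most 18 mm, against a spring (5 to 8 N) that pulls it down when let go
- tray_floor (a point): centre of the floor of the round wooden tray on the arm, 155 mm from the pivot axis, on the other side of it from the knob, 43 mm above the worktop. Tray 170 mm in outside diameter; rim 4 mm thick, rising 6 mm above the floor. Its x axis points away from the pivot along the arm, z up; it moves with the arm
- swing (a joint): angle of the arm about the pivot, rad: 0 in the hole where it is parked, growing anticlockwise seen from above; the next hole anticlockwise is at 0.785, further ones at 1.57 and -0.785 (range -0.95 to 1.75). It turns with light friction (about 0.1 N m) and stays where it is left
- plunger (a joint): lift of knob and pin, m: 0 with the pin fully home; range 0 to 0.018. The 10 mm round-ended steel pin reaches 12 mm into the hole: lifted more than 0.012 it is free and the arm can swing; let go between holes it rides on the plate (about 0.012) and drops into the next hole it meets
- flat_tin: oblong flat tin with rounded corners, 63 mm (along its x) by 105 mm (along its y) by 24 mm high, 0.15 kg, flat top; the wider base of the two. Origin at the centre of its underside, z up
- round_tin: upright round food tin, 57 mm in diameter, 72 mm high, 0.18 kg. Origin at the centre of its underside, z up
- mug: white mug, bystander, 82 mm in diameter, 91 mm high, origin at the centre of its underside; stays where it is
- fork_b: steel table fork lying flat, bystander, 196 mm long along its x, origin under its centre; stays where it is
- teaspoon_b: steel teaspoon lying flat near the front edge, bystander, 132 mm long along its x, origin under its centre; stays where it is

How it is judged:
On the way, in this order (a step that is already met when the one before it is completed fails the run):
1. the knob is pulled up so that the pin is out of its hole (value of joint plunger above 0.0115 m and value of joint swing below 0.7 rad), for 0.1 s.
2. the pin has snapped home in the next hole anticlockwise (value of joint swing between 0.725 and 0.845 rad and value of joint plunger below 0.003 m), for 0.2 s.
3. the flat tin lies on the tray floor (horizontal distance between flat_tin and tray_floor below 0.05 m and z of flat_tin in the frame of tray_floor between -0.005 and 0.005 m), for 0.2 s.
At the end, for the whole second after the job is handed in: Pin home (plunger under 3 mm) one hole anticlockwise (swing 0.785 within 0.06 rad); flat tin level on the tray floor (50 mm of its centre, 5 mm in height); round tin upright on top of it (0.1 rad, 45 mm from the flat tin's centre, its foot at the flat tin's top within 5 mm); both at rest (all of step 2 and all of step 3 and angle between each of flat_tin, round_tin's own z axis and vertical below 0.1 rad and horizontal distance between round_tin and flat_tin below 0.045 m and z of round_tin in the frame of flat_tin between 0.019 and 0.029 m and linear speed of each of round_tin, flat_tin below 0.02 m/s); the robot touches nothing.
It fails at once if a tin is tipped over (angle between any of flat_tin, round_tin's own z axis and vertical above 0.8 rad).
It fails at once if the mug, fork or teaspoon is disturbed (moved more than 30 mm) (distance of any of mug, fork_b, teaspoon_b from where it was at the start of the episode above 0.03 m).
It also fails if it takes over 64 s, if anything falls off the work surface, if the arm or the gripper's body presses on something with over 40 N, if the wrist force passes 120 N, or if a joint passes its speed limit or range.

## Working session

There is one attempt and no reset: what is moved stays moved. The work goes in short steps, Python scripts to look and compute and a tool call to move; the robot and the scene stay as the last step left them, time stands still between calls to the robot, and variables do not carry over. Pictures are saved under pics/ and viewed, at most 10 in all, crops included, and the job is handed in when it is done.

Besides the shell and the picture viewer there is one more tool, called after ">>>" as name(argument=value, ...) on one line, values as JSON. send_rows: Moves the arm, as the interface text tells. Its arguments: {"type":"object","properties":{"commands":{"type":"array","items":{"type":"object","properties":{"claw":{"type":"number"},"dp":{"type":"array","items":{"type":"number"}},"angular":{"type":"array","items":{"type":"number"}}}}},"newtons":{"type":"number"}},"required":["commands"]}

```bash
mkdir -p pics; python3 - <<'E'
from bench import state, optics
import cv2, pickle
s=state(); print({k:s[k] for k in('t','tcp_pos','orientation','grip_width','contact_force')})
d={}
for n in("scene","top"):
    c=optics.snapshot(n); d[n]=c
    cv2.imwrite(f"pics/{n}1.png",c["image"][:,:,::-1]); print(n,c["camera_matrix"],c["T"])
pickle.dump(d,open("d1.pkl","wb"))
E
```

```text
{'t': 0.0, 'tcp_pos': array([0.17969095, 0.59837921, 0.23072115]), 'orientation': array([-3.14045267e+00, -1.18808989e-04,  2.84978076e+00]), 'grip_width': 0.0857287969006936, 'contact_force': array([-1.00593549,  0.10258185,  0.51930553])}
scene [[591.68038768   0.         319.58449015]
 [  0.         591.68038768 248.55717388]
 [  0.           0.           1.        ]] [[ 0.58550444 -0.48412221  0.6502386  -0.64889846]
 [-0.81036479 -0.32754617  0.48582138 -0.79687833]
 [-0.02221375 -0.81138104 -0.58409533  1.12586794]
 [ 0.          0.          0.          1.        ]]
top [[449.24964471   0.         324.53023615]
 [  0.         449.24964471 239.78140595]
 [  0.           0.           1.        ]] [[ 0.03675996 -0.97125404  0.23518993  0.26546371]
 [-0.99932245 -0.03529618  0.01043196  0.03181553]
 [-0.00183078 -0.23541406 -0.97189345  1.12671017]
 [ 0.          0.          0.          1.        ]]
```

View pics/top1.png

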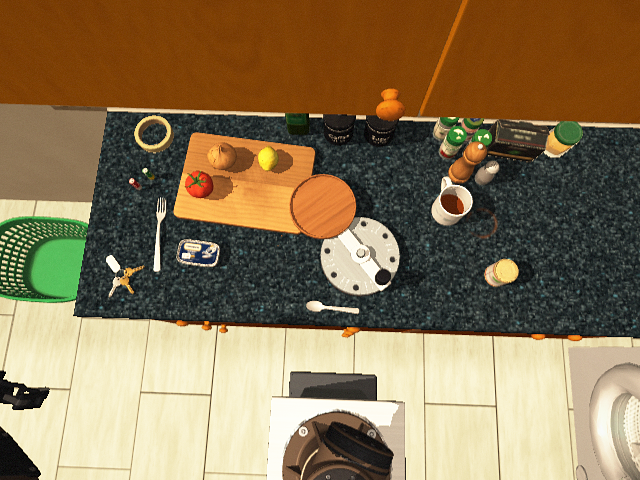

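View pics/scene1.png

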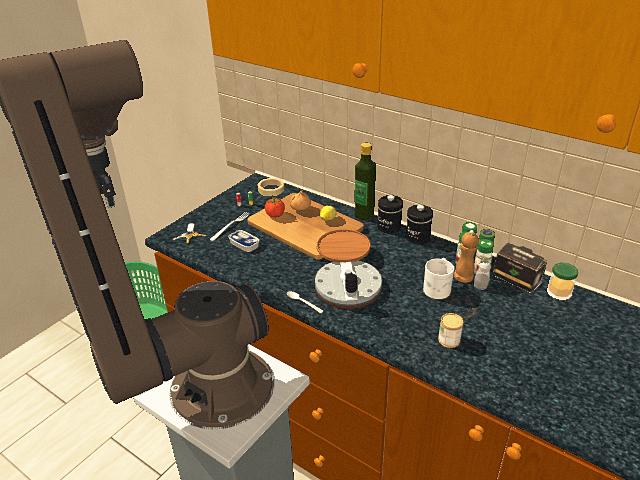

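The top view shows the plate at about (360,256), the knob (383,277), the tray (323,206), the flat tin (199,252), the round tin (502,272), the mug (452,206), the fork (160,234) and the teaspoon (332,307). The scene view agrees: the knob is nearest the robot and the tray is beyond the pivot.

```bash
cat > h.py <<'E'
import numpy as np, cv2
def ray(c,uv,z):
    uv=np.atleast_2d(np.asarray(uv,float)); K,T=c["camera_matrix"],c["T"]
    d=np.c_[(uv[:,0]-K[0,2])/K[0,0],(uv[:,1]-K[1,2])/K[1,1],np.ones(len(uv))]@T[:3,:3].T
    o=T[:3,3]; return o+d*((z-o[2])/d[:,2])[:,None]
def proj(c,p):
    q=(np.atleast_2d(p)-c["T"][:3,3])@c["T"][:3,:3]; q=q@c["camera_matrix"].T; return q[:,:2]/q[:,2:]
def blob(m,x0,y0,x1,y1):
    k=np.zeros_like(m); k[y0:y1,x0:x1]=m[y0:y1,x0:x1]
    cs,_=cv2.findContours(k,cv2.RETR_EXTERNAL,cv2.CHAIN_APPROX_NONE)
    return max(cs,key=cv2.contourArea)[:,0,:]
E
python3 - <<'E'
import pickle,cv2,numpy as np
from h import *
d=pickle.load(open("d1.pkl","rb")); c=d["top"]; im=c["image"]; hsv=cv2.cvtColor(im,cv2.COLOR_RGB2HSV)
H,S,V=[hsv[...,i] for i in range(3)]
def rect(m,box,z,n):
    p=blob(m.astype(np.uint8),*box); w=ray(c,p,z)[:,:2].astype(np.float32); r=cv2.minAreaRect(w); (x,y),R=cv2.minEnclosingCircle(w)
    print(n,np.round(r[0],3),np.round(r[1],3),round(r[2],1),'circ',np.round((x,y,R),3)); return p
rect((V>110)|(S>180)&(V>90),(172,234,226,272),.024,'flat')
rect(V>110,(475,250,528,295),.072,'roundall')
rect((V>150)&(S>80),(475,250,528,295),.072,'roundlid')
rect((H<15)&(S>110)&(V>90),(285,170,360,242),.049,'tray')
rect((V>100)&(S<60),(315,212,405,298),.03,'plate')
rect((V<45),(370,264,395,290),.103,'knob')
rect((V>110),(300,295,365,318),.0,'spoon'); rect((V>110),(150,190,170,275),.0,'fork'); rect((V>150)&(S<60),(425,175,478,232),.09,'mug')
for n,b in(("a",(170,230,230,275)),("b",(475,245,530,300)),("c",(310,205,410,305))):
    x0,y0,x1,y1=b; crop=im[y0:y1,x0:x1,::-1]; cv2.imwrite(f"/tmp/{n}.png",cv2.resize(crop,(260,260*(y1-y0)//(x1-x0)),interpolation=cv2.INTER_CUBIC))
ims=[cv2.imread(f"/tmp/{n}.png") for n in"abc"]; h=max(i.shape[0] for i in ims)
cv2.imwrite("pics/crops.png",np.hstack([cv2.copyMakeBorder(i,0,h-i.shape[0],0,6,0) for i in ims]))
E
```

```text
flat [0.488 0.361] [0.105 0.065] 83.9 circ [0.489 0.361 0.055]
roundall [ 0.455 -0.379] [0.058 0.084] 32.2 circ [ 0.456 -0.378  0.042]
roundlid [ 0.455 -0.378] [0.057 0.083] 30.4 circ [ 0.456 -0.378  0.042]
tray [0.62  0.059] [0.18  0.178] 2.1 circ [0.629 0.073 0.11 ]
plate [ 0.489 -0.05 ] [0.186 0.198] 37.9 circ [ 0.495 -0.046  0.1  ]
knob [ 0.43  -0.094] [0.031 0.035] 46.1 circ [ 0.43  -0.094  0.019]
spoon [0.367 0.019] [0.13  0.025] 89.2 circ [0.363 0.019 0.066]
fork [0.54  0.472] [0.198 0.024] 4.1 circ [0.54  0.473 0.099]
mug [ 0.623 -0.265] [0.086 0.111] 69.8 circ [ 0.628 -0.252  0.058]
```

View pics/crops.png

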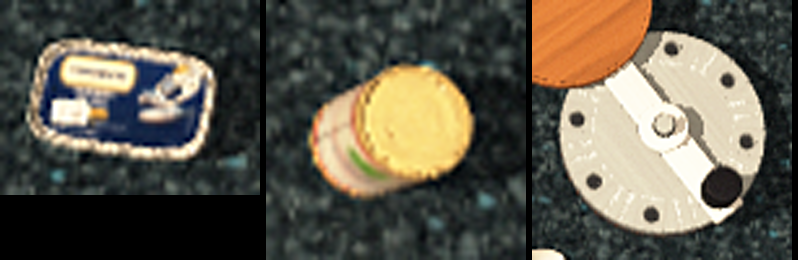

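The crops show the flat tin's long axis close to world y, the round tin's lid centred at about (507,269), the knob's black top at (383,277) and six plate holes. Next I fit the pivot from the holes and check the results against the given sizes.

```bash
python3 - <<'E'
import pickle,cv2,numpy as np
from scipy.optimize import least_squares
from h import *
d=pickle.load(open("d1.pkl","rb")); c=d["top"]; im=c["image"]; hsv=cv2.cvtColor(im,cv2.COLOR_RGB2HSV)
H,S,V=[hsv[...,i].astype(int) for i in range(3)]
h=np.array([(139,48),(195,80),(214,141),(119,214),(62,181),(45,119)])/2.6+[310,205]
w=ray(c,h,.03)[:,:2]
r=least_squares(lambda p:np.hypot(*(w-p[:2]).T)-p[2],[.49,-.05,.08]).x; print('pivot',r)
P=r[:2]; a=np.arctan2(*(w-P).T[::-1]); print('hole az deg mod45',np.round(np.degrees(a)%45,1))
print('cap',ray(c,[361.2,252.7],.06))
k=ray(c,[383,277.2],.103)[0,:2]; kb=np.array([.43,-.094])
print('knob az',np.degrees(np.arctan2(*(P-kb)[::-1])),np.hypot(*(P-kb)))
print('lid',ray(c,[507,268.8],.072))
s=d["scene"]; 
for n,p in(('pivot60',[*P,.06]),('knob',[*kb,.103]),('lid',[.455,-.378,.072]),('flat',[.488,.361,.024])): print(n,proj(s,p),proj(c,p))
si=s["image"]; cv2.imwrite("pics/s_crop.png",np.hstack([cv2.resize(si[y:y+70,x:x+70,::-1],(260,260),interpolation=2) for x,y in((315,250),(415,300),(210,210))]))
E
```

```text
pivot [ 0.4953393  -0.04537089  0.08155103]
hole az deg mod45 [39.4 39.3 39.3 39.3 39.6 39.7]
cap [[ 0.49460637 -0.04681594  0.06      ]]
knob az 36.65865332099187 0.0814494625885756
lid [[ 0.46553159 -0.39284567  0.072     ]]
pivot60 [[348.50337683 270.67077222]] [[360.60960896 252.38335322]]
knob [[350.18214725 276.47070937]] [[382.69375555 277.0461992 ]]
lid [[446.7493263  319.18995858]] [[500.97849953 272.95563825]]
flat [[244.1047808  237.72293937]] [[197.51898759 252.46620854]]
```

View pics/s_crop.png

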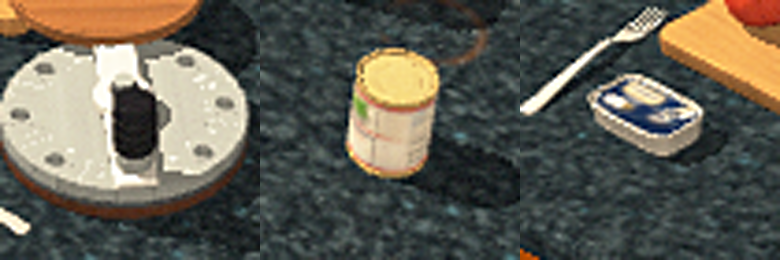

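```bash
cat >> h.py <<'E'
from scipy.spatial.transform import Rotation as Ro
def delta(s,xyz,yaw):
    R0=Ro.from_euler('xyz',s["orientation"]); R1=Ro.from_euler('xyz',[np.pi,0,yaw])
    print('dp',np.round(R0.inv().apply(np.array(xyz)-s["tcp_pos"]),4),'ang',np.round((R0.inv()*R1).as_rotvec(),3))
E
python3 - <<'E'
from h import *; from bench import state
s=state(); delta(s,[.50,.28,.23],1.5)
import pickle; d=pickle.load(open("d1.pkl","rb")); print(proj(d["scene"],[.4655,-.393,.072]))
E
```

```text
dp [-0.3984 -0.2128  0.0009] ang [-1.00e-03  1.00e-03  1.35e+00]
[[453.83613893 319.14559423]]
```

>>> send_rows(commands=[{"dp":[-0.4,-0.213,0],"angular":[0,0,1.35],"claw":0},{"dp":[-0.4,-0.213,0],"angular":[0,0,1.35],"claw":0},{"dp":[-0.4,-0.213,0],"angular":[0,0,1.35],"claw":0},{"dp":[-0.4,-0.213,0],"angular":[0,0,1.35],"claw":0},{"dp":[-0.4,-0.213,0],"angular":[0,0,1.35],"claw":0},{"dp":[-0.4,-0.213,0],"angular":[0,0,1.35],"claw":0},{"dp":[-0.4,-0.213,0],"angular":[0,0,1.35],"claw":0},{"dp":[-0.4,-0.213,0],"angular":[0,0,1.35],"claw":0}])

```text
t: 1.1
tcp_pos: [0.5036, 0.277, 0.2309]
orientation: [-3.141, 0.0, 1.493]
contact_force: [-0.9, 0.2, -0.8]
grip_width: 0.0855
grasp_force: 0.0
```

```bash
python3 - <<'E'
from h import *; from bench import state
s=state(); print(s['t'],s['tcp_pos'],s['orientation'],s['joint_pos']); delta(s,[.432,-.096,.20],.68)
E
```

```text
1.1 [0.50357784 0.27699441 0.23088086] [-3.14131850e+00  2.90776422e-04  1.49343705e+00] [ 3.88029969e-01  4.20028520e-01  1.68513672e+00 -1.58945476e-04
  1.03680292e+00  4.65470214e-01]
dp [-0.3774 -0.0425  0.031 ] ang [-0.     0.     0.813]
```

>>> send_rows(commands=[{"dp":[-0.377,-0.0425,0.031],"angular":[0,0,0.813],"claw":0},{"dp":[-0.377,-0.0425,0.031],"angular":[0,0,0.813],"claw":0},{"dp":[-0.377,-0.0425,0.031],"angular":[0,0,0.813],"claw":0},{"dp":[-0.377,-0.0425,0.031],"angular":[0,0,0.813],"claw":0},{"dp":[-0.377,-0.0425,0.031],"angular":[0,0,0.813],"claw":0},{"dp":[-0.377,-0.0425,0.031],"angular":[0,0,0.813],"claw":0},{"dp":[-0.377,-0.0425,0.031],"angular":[0,0,0.813],"claw":0},{"dp":[-0.377,-0.0425,0.031],"angular":[0,0,0.813],"claw":0}])

```text
t: 2.1
tcp_pos: [0.4324, -0.0932, 0.2002]
orientation: [-3.141, -0.0, 0.687]
contact_force: [-0.2, -0.3, 0.1]
grip_width: 0.0855
grasp_force: 0.0
```

```bash
python3 - <<'E'
from h import *; from bench import state,optics
c=optics.snapshot("wrist"); s=state(); print(s['t'],s['tcp_pos'],s['orientation']); cv2.imwrite("pics/w1.png",c["image"][:,:,::-1])
print(c["camera_matrix"][0],c["T"],proj(c,[[.432,-.096,.103],[.495,-.046,.06]])); delta(s,[.432,-.096,.066],.68)
import pickle; pickle.dump(c,open("w1.pkl","wb"))
E
```

```text
2.15 [ 0.43254262 -0.09253719  0.20029077] [-3.14125257e+00 -1.43362317e-04  6.87851938e-01]
[417.55609986   0.         321.82481855] [[ 0.63297336 -0.73788588 -0.23424166  0.49087662]
 [-0.77417283 -0.603723   -0.19019717 -0.0447931 ]
 [-0.00107327  0.30173327 -0.95339178  0.34134325]
 [ 0.          0.          0.          1.        ]] [[326.20655201 242.23093699]
 [327.82886446 102.03750544]]
dp [-0.0026  0.0024  0.1343] ang [-0.    -0.     0.008]
```

View pics/w1.png

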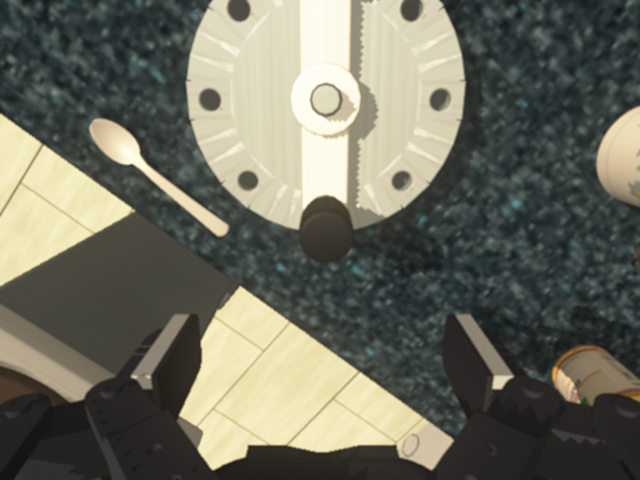

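Knob top at about (327,236) against the predicted (326,242), and the cap at (325,98): I need to shift about 3 mm toward the pivot. The fingers straddle the knob tangentially.

>>> send_rows(commands=[{"dp":[0.003,0,0.05],"angular":[0,0,0],"claw":0},{"dp":[0.003,0,0.1],"angular":[0,0,0],"claw":0},{"dp":[0.003,0,0.137],"angular":[0,0,0],"claw":0},{"dp":[0.003,0,0.137],"angular":[0,0,0],"claw":0.8},{"dp":[0.003,0,0.137],"angular":[0,0,0],"claw":0.8},{"dp":[0.003,0,0.137],"angular":[0,0,0],"claw":0.8},{"dp":[0.003,0,0.137],"angular":[0,0,0],"claw":0.8},{"dp":[0.003,0,0.137],"angular":[0,0,0],"claw":0.8}], newtons=60)

```text
t: 3.15
tcp_pos: [0.4359, -0.0918, 0.0651]
orientation: [3.138, -0.002, 0.687]
contact_force: [1.2, 0.1, 7.6]
grip_width: 0.0326
grasp_force: 58.8
```

>>> send_rows(commands=[{"dp":[0,0,-0.006],"angular":[0,0,0],"claw":0.8},{"dp":[0,0,-0.012],"angular":[0,0,0],"claw":0.8},{"dp":[0,0,-0.017],"angular":[0,0,0],"claw":0.8},{"dp":[0,0,-0.017],"angular":[0,0,0],"claw":0.8},{"dp":[0,0,-0.017],"angular":[0,0,0],"claw":0.8}])

```text
t: 3.78
tcp_pos: [0.4357, -0.0917, 0.0811]
orientation: [3.139, -0.002, 0.686]
contact_force: [5.5, 0.8, -7.6]
grip_width: 0.033
grasp_force: 60.2
```

```bash
python3 - <<'E'
from h import *; from bench import state
s=state(); print(s['t'],s['tcp_pos'],s['orientation'],s['contact_force'],s['grip_width'])
P=np.array([.497,-.0445]); k=s['tcp_pos'][:2]; print(np.hypot(*(P-k)),np.arctan2(*(P-k)[::-1]))
R0=Ro.from_euler('xyz',s["orientation"])
# swing about the pivot: dp in tool x (toward pivot), y
for i in range(1,9):
    a=.785*i/8; v=Ro.from_euler('z',a).apply(np.r_[k-P,0])-np.r_[k-P,0]; print(np.round(R0.inv().apply(v),4),round(-a,3))
E
```

```text
3.775 [ 0.43570964 -0.0917452   0.0810897 ] [ 3.13944717e+00 -1.62874253e-03  6.86460644e-01] [ 5.50503165  0.82763804 -7.64659024] 0.03299574120185251
0.0773861553597502 0.656707228468848
[0.0001 0.0076 0.    ] -0.098
[0.001  0.0151 0.    ] -0.196
[0.0027 0.0225 0.0001] -0.294
[0.005  0.0298 0.0001] -0.393
[0.008  0.0367 0.0001] -0.491
[0.0117 0.0433 0.0001] -0.589
[0.0161 0.0496 0.0001] -0.687
[0.021  0.0553 0.0002] -0.785
```

>>> send_rows(commands=[{"dp":[0.0004,0.0077,0],"angular":[0,0,-0.098],"claw":0.8},{"dp":[0.0015,0.0155,0],"angular":[0,0,-0.196],"claw":0.8},{"dp":[0.0034,0.0229,0],"angular":[0,0,-0.294],"claw":0.8},{"dp":[0.006,0.0303,0],"angular":[0,0,-0.393],"claw":0.8},{"dp":[0.0093,0.0373,0],"angular":[0,0,-0.491],"claw":0.8},{"dp":[0.0133,0.0439,0],"angular":[0,0,-0.589],"claw":0.8},{"dp":[0.0179,0.0501,0],"angular":[0,0,-0.687],"claw":0.8},{"dp":[0.0231,0.0559,0],"angular":[0,0,-0.785],"claw":0.8}])

```text
t: 4.78
tcp_pos: [0.488, -0.1205, 0.0807]
orientation: [-3.141, 0.0, 1.475]
contact_force: [-0.7, -5.0, -6.5]
grip_width: 0.0328
grasp_force: 60.6
```

>>> send_rows(commands=[{"dp":[0,0,0],"angular":[0,0,0],"claw":0.8},{"dp":[0,0,0],"angular":[0,0,0],"claw":0.8}])

```text
t: 5.03
tcp_pos: [0.4878, -0.1205, 0.0806]
orientation: [3.141, 0.0, 1.469]
contact_force: [0.6, -5.9, -6.7]
grip_width: 0.033
grasp_force: 60.8
```

```bash
python3 - <<'E'
from h import *; from bench import state,optics
import pickle
c=optics.snapshot("top"); s=state(); print(s['t'],s['tcp_pos'],s['orientation'],s['contact_force'],s['grip_width'])
pickle.dump(c,open("t2.pkl","wb"))
P=np.array([.497,-.0445]); k=s['tcp_pos'][:2]; print(np.hypot(*(P-k)),np.arctan2(*(P-k)[::-1])-.657)
im=c["image"][170:320,230:430,::-1]; cv2.imwrite("pics/t2.png",cv2.resize(im,(800,600),interpolation=2))
E
```

```text
5.075 [ 0.48777111 -0.12045228  0.08056194] [3.14144379e+00 3.78206301e-04 1.46927636e+00] [ 0.86662099 -6.53845727 -7.35439886] 0.03264181012401207
0.07651092552008262 0.7928800560115352
```

View pics/t2.png

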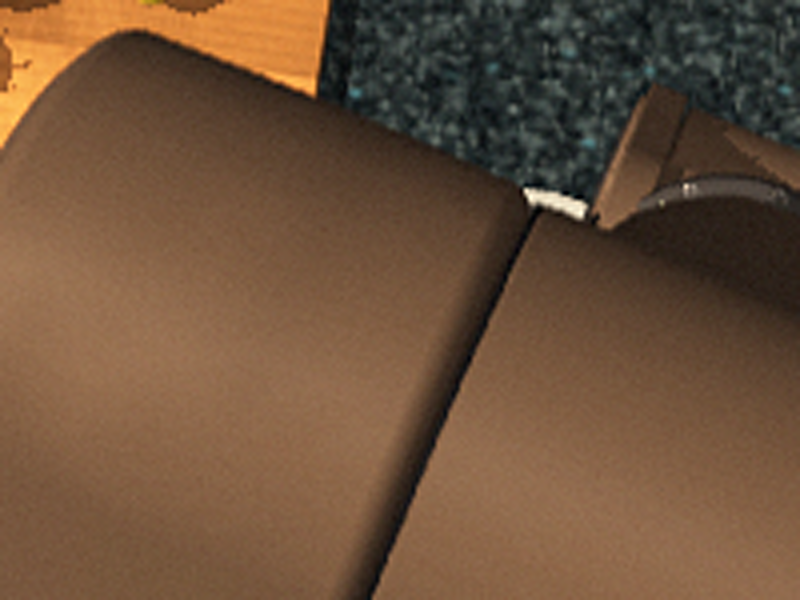

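The arm hides the plate in this view, so I lower the knob and judge by height and force.

>>> send_rows(commands=[{"dp":[0,0,0.004],"angular":[0,0,0],"claw":0.8},{"dp":[0,0,0.008],"angular":[0,0,0],"claw":0.8},{"dp":[0,0,0.008],"angular":[0,0,0],"claw":0.8}])

```text
t: 5.45
tcp_pos: [0.4877, -0.1205, 0.0725]
orientation: [3.142, 0.0, 1.469]
contact_force: [1.4, -6.2, -6.6]
grip_width: 0.0327
grasp_force: 60.9
```

It dropped 8 mm with the spring still pulling, so the pin is inside the hole. I lower the rest, release and retreat upward.

>>> send_rows(commands=[{"dp":[0,0,0.004],"angular":[0,0,0],"claw":0.8},{"dp":[0,0,0.007],"angular":[0,0,0],"claw":0.8},{"dp":[0,0,0.007],"angular":[0,0,0],"claw":0.8},{"dp":[0,0,0.007],"angular":[0,0,0],"claw":0},{"dp":[0,0,0.007],"angular":[0,0,0],"claw":0},{"dp":[0,0,0.007],"angular":[0,0,0],"claw":0},{"dp":[0,0,0.007],"angular":[0,0,0],"claw":0},{"dp":[0,0,0.007],"angular":[0,0,0],"claw":0}])

```text
t: 6.45
tcp_pos: [0.4881, -0.1201, 0.0653]
orientation: [-3.142, -0.0, 1.472]
contact_force: [0.1, -0.7, -0.2]
grip_width: 0.0851
grasp_force: 0.0
```

>>> send_rows(commands=[{"dp":[0,0,-0.05],"angular":[0,0,0],"claw":0},{"dp":[0,0,-0.1],"angular":[0,0,0],"claw":0},{"dp":[0,0,-0.16],"angular":[0,0,0],"claw":0},{"dp":[0,0,-0.16],"angular":[0,0,0],"claw":0}])

```text
t: 6.95
tcp_pos: [0.4894, -0.1206, 0.2293]
orientation: [3.134, 0.002, 1.472]
contact_force: [-0.0, -0.0, -1.1]
grip_width: 0.0853
grasp_force: 0.0
```

```bash
python3 - <<'E'
from h import *; from bench import state
s=state(); print(s['t'],s['tcp_pos'],s['orientation']); delta(s,[.52,.30,.23],1.465)
E
```

```text
6.95 [ 0.48936761 -0.12058257  0.2292774 ] [3.13430344e+00 1.93234923e-03 1.47185727e+00]
dp [ 0.4215 -0.0111 -0.0016] ang [0.007 0.002 0.007]
```

>>> send_rows(commands=[{"dp":[0.479,-0.048,0.03],"angular":[0,0,0],"claw":0},{"dp":[0.479,-0.048,0.03],"angular":[0,0,0],"claw":0},{"dp":[0.479,-0.048,0.03],"angular":[0,0,0],"claw":0},{"dp":[0.479,-0.048,0.03],"angular":[0,0,0],"claw":0},{"dp":[0.479,-0.048,0.03],"angular":[0,0,0],"claw":0},{"dp":[0.479,-0.048,0.03],"angular":[0,0,0],"claw":0},{"dp":[0.479,-0.048,0.03],"angular":[0,0,0],"claw":0},{"dp":[0.479,-0.048,0.03],"angular":[0,0,0],"claw":0}])

```text
t: 7.95
tcp_pos: [0.4868, 0.3636, 0.1938]
orientation: [-3.14, 0.001, 1.473]
contact_force: [0.8, 0.0, 0.9]
grip_width: 0.0855
grasp_force: 0.0
```

>>> send_rows(commands=[{"dp":[0,0,0],"angular":[0,0,0],"claw":0},{"dp":[0,0,0],"angular":[0,0,0],"claw":0}])

```text
t: 8.2
tcp_pos: [0.4872, 0.3607, 0.1944]
orientation: [-3.14, 0.001, 1.472]
contact_force: [-0.3, -0.5, -0.1]
grip_width: 0.0853
grasp_force: 0.0
```

```bash
python3 - <<'E'
from h import *; from bench import state,optics
c=optics.snapshot("wrist"); t=optics.snapshot("top"); s=state(); print(s['t'],s['tcp_pos'],s['orientation'])
print(proj(c,[.488,.361,.024]),proj(t,[[.497-.08*np.cos(1.471),-.0445-.08*np.sin(1.471),.103],[.497,-.0445,.06],[.497+.155*np.cos(1.471),-.0445+.155*np.sin(1.471),.049]]))
im=t["image"][170:320,250:450,::-1]
cv2.imwrite("pics/m3.png",np.hstack([cv2.resize(c["image"][...,::-1],(400,300)),cv2.resize(im,(400,300),interpolation=2)]))
import pickle; pickle.dump((c,t),open("m3.pkl","wb")); delta(s,[.488,.361,.1],1.471)
E
```

```text
8.3 [0.48774525 0.3601366  0.19505091] [-3.14111851e+00  4.28869626e-04  1.47068306e+00]
[[324.9162354  210.22717083]] [[395.7923851  252.39256616]
 [360.26296446 251.70151636]
 [297.40091494 244.28019171]]
dp [0.0009 0.0002 0.0951] ang [-0.  0. -0.]
```

View pics/m3.png

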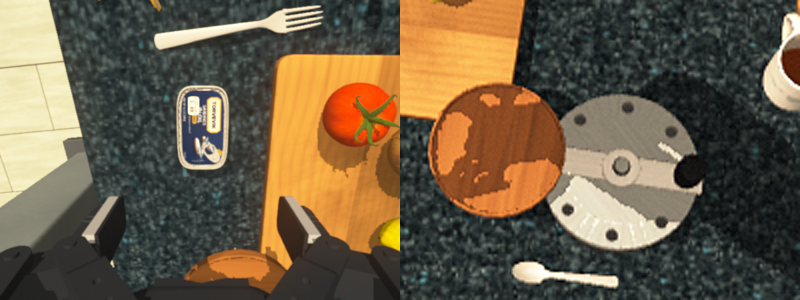

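The wrist view shows the flat tin aligned with the tool at about (325,203), 7 px from the prediction. The top view shows the tray swung, centred at about (298,245) as predicted for one hole. I descend on the flat tin.

>>> send_rows(commands=[{"dp":[0.002,0,0.06],"angular":[0,0,0],"claw":0},{"dp":[0.002,0,0.12],"angular":[0,0,0],"claw":0},{"dp":[0.002,0,0.165],"angular":[0,0,0],"claw":0},{"dp":[0.002,0,0.183],"angular":[0,0,0],"claw":0},{"dp":[0.002,0,0.188],"angular":[0,0,0],"claw":0},{"dp":[0.002,0,0.188],"angular":[0,0,0],"claw":0}])

```text
t: 9.05
tcp_pos: [0.4886, 0.3634, 0.0086]
orientation: [3.14, -0.001, 1.471]
contact_force: [0.8, -0.0, 0.3]
grip_width: 0.0851
grasp_force: 0.0
```

>>> send_rows(commands=[{"dp":[0,0,0.006],"angular":[0,0,0],"claw":0},{"dp":[0,0,0.006],"angular":[0,0,0],"claw":0.5},{"dp":[0,0,0.006],"angular":[0,0,0],"claw":0.5},{"dp":[0,0,0.006],"angular":[0,0,0],"claw":0.5},{"dp":[0,0,0.006],"angular":[0,0,0],"claw":0.5},{"dp":[0,0,0.006],"angular":[0,0,0],"claw":0.5}], newtons=40)

```text
t: 9.8
tcp_pos: [0.488, 0.3634, 0.0022]
orientation: [3.141, -0.001, 1.472]
contact_force: [-1.0, -1.6, 5.9]
grip_width: 0.0587
grasp_force: 42.0
```

>>> send_rows(commands=[{"dp":[0,0,-0.03],"angular":[0,0,0],"claw":0.5},{"dp":[0,0,-0.08],"angular":[0,0,0],"claw":0.5},{"dp":[0,0,-0.12],"angular":[0,0,0],"claw":0.5},{"dp":[0,0,-0.12],"angular":[0,0,0],"claw":0.5}])

```text
t: 10.3
tcp_pos: [0.4888, 0.3639, 0.1245]
orientation: [3.137, -0.003, 1.472]
contact_force: [-0.1, -0.1, -2.4]
grip_width: 0.0587
grasp_force: 43.8
```

>>> send_rows(commands=[{"dp":[-0.03,0.006,0],"angular":[0,0,0],"claw":0.5},{"dp":[-0.08,0.015,0],"angular":[0,0,0],"claw":0.5},{"dp":[-0.13,0.025,0],"angular":[0,0,0],"claw":0.5},{"dp":[-0.18,0.034,0],"angular":[0,0,0],"claw":0.5},{"dp":[-0.22,0.042,0],"angular":[0,0,0],"claw":0.5},{"dp":[-0.245,0.047,0],"angular":[0,0,0],"claw":0.5},{"dp":[-0.2525,0.048,0],"angular":[0,0,0],"claw":0.5},{"dp":[-0.2525,0.048,0],"angular":[0,0,0],"claw":0.5}])

```text
t: 11.3
tcp_pos: [0.5104, 0.1072, 0.1208]
orientation: [-3.141, -0.0, 1.471]
contact_force: [0.9, 0.9, -0.9]
grip_width: 0.0585
grasp_force: 43.8
```

```bash
python3 - <<'E'
from h import *; from bench import state,optics
c=optics.snapshot("wrist"); t=optics.snapshot("scene"); s=state(); print(s['t'],s['tcp_pos'],s['orientation'],s['grip_width'])
cv2.imwrite("pics/m4.png",np.hstack([cv2.resize(c["image"][...,::-1],(400,300)),cv2.resize(t["image"][190:340,250:450,::-1],(400,300),interpolation=2)]))
delta(s,[.511,.1075,.047],1.471)
E
```

```text
11.4 [0.51045253 0.10794926 0.12101662] [-3.14113335e+00 -1.05488315e-04  1.47239976e+00] 0.058538933825678964
dp [-0.0004  0.0006  0.074 ] ang [-0.    -0.     0.001]
```

View pics/m4.png

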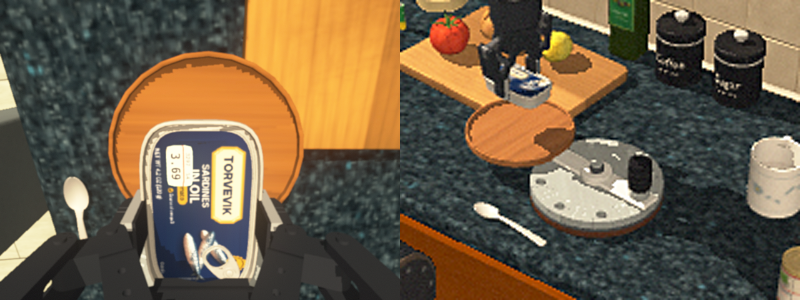

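The wrist view shows the tin held level above the tray; the scene view shows the knob down and the bystanders undisturbed. I lower it.

>>> send_rows(commands=[{"dp":[0,0,0.03],"angular":[0,0,0],"claw":0.5},{"dp":[0,0,0.055],"angular":[0,0,0],"claw":0.5},{"dp":[0,0,0.068],"angular":[0,0,0],"claw":0.5},{"dp":[0,0,0.072],"angular":[0,0,0],"claw":0.5},{"dp":[0,0,0.072],"angular":[0,0,0],"claw":0.5}])

```text
t: 12.02
tcp_pos: [0.5109, 0.1075, 0.0496]
orientation: [3.141, -0.0, 1.472]
contact_force: [-0.6, -0.5, -1.1]
grip_width: 0.0589
grasp_force: 43.8
```

>>> send_rows(commands=[{"dp":[0,0,0.002],"angular":[0,0,0],"claw":0.5},{"dp":[0,0,0.0035],"angular":[0,0,0],"claw":0.5},{"dp":[0,0,0.0035],"angular":[0,0,0],"claw":0.5}])

```text
t: 12.4
tcp_pos: [0.5107, 0.1072, 0.0459]
orientation: [3.141, -0.0, 1.472]
contact_force: [-0.9, 0.1, -1.4]
grip_width: 0.0583
grasp_force: 43.8
```

>>> send_rows(commands=[{"dp":[0,0,0.001],"angular":[0,0,0],"claw":0.5},{"dp":[0,0,0.001],"angular":[0,0,0],"claw":0.2},{"dp":[0,0,0.001],"angular":[0,0,0],"claw":0},{"dp":[0,0,0.001],"angular":[0,0,0],"claw":0},{"dp":[0,0,0.001],"angular":[0,0,0],"claw":0},{"dp":[0,0,-0.04],"angular":[0,0,0],"claw":0},{"dp":[0,0,-0.09],"angular":[0,0,0],"claw":0},{"dp":[0,0,-0.15],"angular":[0,0,0],"claw":0}])

```text
t: 13.4
tcp_pos: [0.5102, 0.1071, 0.1969]
orientation: [-3.14, 0.0, 1.472]
contact_force: [0.5, -0.5, 0.3]
grip_width: 0.0854
grasp_force: 0.0
```

```bash
python3 - <<'E'
from h import *; from bench import state
s=state(); print(s['t'],s['tcp_pos'],s['orientation'],s['joint_pos']); delta(s,[.4655,-.393,.20],1.0)
E
```

```text
13.4 [0.51020785 0.10714962 0.19690989] [-3.14005286e+00  1.89784197e-04  1.47177216e+00] [8.02154530e-02 3.86615164e-01 1.85104137e+00 1.11566551e-04
 9.05485082e-01 1.79170827e-01]
dp [-0.5021  0.005  -0.003 ] ang [-0.001  0.001  0.472]
```

>>> send_rows(commands=[{"dp":[-0.502,0.005,-0.01],"angular":[0,0,0],"claw":0},{"dp":[-0.502,0.005,-0.01],"angular":[0,0,0],"claw":0},{"dp":[-0.502,0.005,-0.01],"angular":[0,0,0],"claw":0},{"dp":[-0.502,0.005,-0.01],"angular":[0,0,0],"claw":0},{"dp":[-0.502,0.005,-0.01],"angular":[0,0,0],"claw":0},{"dp":[-0.502,0.005,-0.01],"angular":[0,0,0],"claw":0},{"dp":[-0.502,0.005,-0.01],"angular":[0,0,0],"claw":0},{"dp":[-0.502,0.005,-0.01],"angular":[0,0,0],"claw":0}])

```text
t: 14.4
tcp_pos: [0.4656, -0.3927, 0.2058]
orientation: [3.142, -0.0, 1.472]
contact_force: [0.8, 0.3, -0.4]
grip_width: 0.0855
grasp_force: 0.0
```

>>> send_rows(commands=[{"dp":[0,0,0],"angular":[0,0,0],"claw":0},{"dp":[0,0,0],"angular":[0,0,0],"claw":0},{"dp":[0,0,0],"angular":[0,0,0],"claw":0}])

```text
t: 14.78
tcp_pos: [0.4665, -0.3895, 0.2058]
orientation: [-3.141, -0.0, 1.473]
contact_force: [0.4, 0.5, -1.0]
grip_width: 0.0852
grasp_force: 0.0
```

```bash
python3 - <<'E'
from h import *; from bench import state,optics
c=optics.snapshot("wrist"); t=optics.snapshot("top"); s=state(); print(s['t'],s['tcp_pos'],s['orientation'],s['contact_force'])
print(proj(c,[.4655,-.393,.072]),proj(t,[.511,.1075,.067]))
cv2.imwrite("pics/m5.png",np.hstack([cv2.resize(c["image"][...,::-1],(400,300)),cv2.resize(t["image"][170:320,250:450,::-1],(400,300),interpolation=2)]))
import pickle; pickle.dump((c,t),open("m5.pkl","wb")); delta(s,[.4655,-.393,.03],1.471)
E
```

```text
14.875 [ 0.46661223 -0.38961679  0.2059589 ] [ 3.14148373e+00 -5.78975262e-05  1.47326357e+00] [0.22915215 0.27920185 0.23966729]
[[322.9650755  228.83761431]] [[297.83964065 243.21587519]]
dp [-0.0035 -0.0008  0.176 ] ang [ 0.    -0.     0.002]
```

View pics/m5.png

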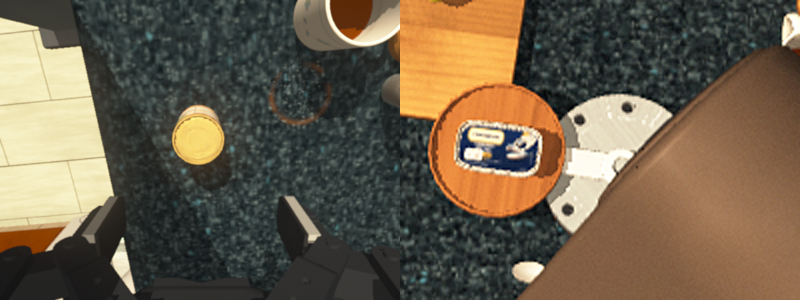

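The lid sits at (317,222) against the predicted (323,229), so I shift 4 mm toward −tool y. The flat tin lies centred on the tray at about (299,244) in the top view. I descend on the round tin.

>>> send_rows(commands=[{"dp":[-0.001,-0.004,0.03],"angular":[0,0,0],"claw":0},{"dp":[-0.001,-0.004,0.08],"angular":[0,0,0],"claw":0},{"dp":[-0.001,-0.004,0.13],"angular":[0,0,0],"claw":0},{"dp":[-0.001,-0.004,0.172],"angular":[0,0,0],"claw":0},{"dp":[-0.001,-0.004,0.174],"angular":[0,0,0],"claw":0},{"dp":[-0.001,-0.004,0.174],"angular":[0,0,0],"claw":0}])

```text
t: 15.62
tcp_pos: [0.4628, -0.3914, 0.0331]
orientation: [3.141, 0.001, 1.472]
contact_force: [0.2, -0.6, 0.1]
grip_width: 0.0855
grasp_force: 0.0
```

>>> send_rows(commands=[{"dp":[0,0,0],"angular":[0,0,0],"claw":0.25},{"dp":[0,0,0],"angular":[0,0,0],"claw":0.4},{"dp":[0,0,0],"angular":[0,0,0],"claw":0.5},{"dp":[0,0,0],"angular":[0,0,0],"claw":0.5},{"dp":[0,0,0],"angular":[0,0,0],"claw":0.5},{"dp":[0,0,0],"angular":[0,0,0],"claw":0.5}], newtons=40)

```text
t: 16.38
tcp_pos: [0.4627, -0.3917, 0.0336]
orientation: [3.14, 0.002, 1.472]
contact_force: [-1.1, 1.3, 8.5]
grip_width: 0.0563
grasp_force: 41.3
```

>>> send_rows(commands=[{"dp":[0,0,-0.03],"angular":[0,0,0],"claw":0.5},{"dp":[0,0,-0.08],"angular":[0,0,0],"claw":0.5},{"dp":[0,0,-0.13],"angular":[0,0,0],"claw":0.5},{"dp":[0,0,-0.16],"angular":[0,0,0],"claw":0.5},{"dp":[0,0,-0.16],"angular":[0,0,0],"claw":0.5}])

```text
t: 17.0
tcp_pos: [0.4626, -0.3918, 0.1944]
orientation: [3.138, 0.003, 1.472]
contact_force: [0.1, 0.1, -3.3]
grip_width: 0.0566
grasp_force: 43.6
```

```bash
python3 - <<'E'
from h import *; from bench import state
s=state(); print(s['t'],s['tcp_pos'],s['orientation'],s['grip_width']); delta(s,[.510,.106,s['tcp_pos'][2]],1.472)
E
```

```text
17.0 [ 0.46261727 -0.3917646   0.19440347] [3.13777516 0.00321116 1.47190234] 0.056588569969216816
dp [ 0.5    -0.002  -0.0016] ang [ 0.004  0.003 -0.   ]
```

>>> send_rows(commands=[{"dp":[0.03,0,0],"angular":[0,0,0],"claw":0.5},{"dp":[0.08,0,0],"angular":[0,0,0],"claw":0.5},{"dp":[0.135,0,0],"angular":[0,0,0],"claw":0.5},{"dp":[0.19,-0.001,0],"angular":[0,0,0],"claw":0.5},{"dp":[0.245,-0.001,0],"angular":[0,0,0],"claw":0.5},{"dp":[0.3,-0.001,0],"angular":[0,0,0],"claw":0.5},{"dp":[0.355,-0.002,0],"angular":[0,0,0],"claw":0.5},{"dp":[0.405,-0.002,0],"angular":[0,0,0],"claw":0.5}])

```text
t: 18.0
tcp_pos: [0.4994, 0.0138, 0.1906]
orientation: [-3.14, -0.0, 1.472]
contact_force: [0.1, 0.4, -1.5]
grip_width: 0.0565
grasp_force: 43.6
```

>>> send_rows(commands=[{"dp":[0.045,0,0],"angular":[0,0,0],"claw":0.5},{"dp":[0.075,0,0],"angular":[0,0,0],"claw":0.5},{"dp":[0.09,0,0],"angular":[0,0,0],"claw":0.5},{"dp":[0.095,0,0],"angular":[0,0,0],"claw":0.5},{"dp":[0.095,0,0.03],"angular":[0,0,0],"claw":0.5},{"dp":[0.095,0,0.055],"angular":[0,0,0],"claw":0.5},{"dp":[0.095,0,0.075],"angular":[0,0,0],"claw":0.5},{"dp":[0.095,0,0.08],"angular":[0,0,0],"claw":0.5}])

```text
t: 19.0
tcp_pos: [0.5091, 0.1054, 0.1106]
orientation: [-3.139, 0.0, 1.471]
contact_force: [-0.1, 0.3, -3.0]
grip_width: 0.0564
grasp_force: 43.7
```

>>> send_rows(commands=[{"dp":[0,0,0],"angular":[0,0,0],"claw":0.5}])

```text
t: 19.12
tcp_pos: [0.5097, 0.1059, 0.1119]
orientation: [-3.141, -0.0, 1.471]
contact_force: [-0.2, 0.6, -0.8]
grip_width: 0.0563
grasp_force: 43.7
```

>>> send_rows(commands=[{"dp":[0,0,0.004],"angular":[0,0,0],"claw":0.5},{"dp":[0,0,0.008],"angular":[0,0,0],"claw":0.5},{"dp":[0,0,0.01],"angular":[0,0,0],"claw":0.5},{"dp":[0,0,0.01],"angular":[0,0,0],"claw":0.5},{"dp":[0,0,0.01],"angular":[0,0,0],"claw":0.5}])

```text
t: 19.75
tcp_pos: [0.5096, 0.1065, 0.1018]
orientation: [3.141, -0.0, 1.472]
contact_force: [0.4, -0.6, -1.9]
grip_width: 0.0561
grasp_force: 43.7
```

>>> send_rows(commands=[{"dp":[0,0,0.001],"angular":[0,0,0],"claw":0.5},{"dp":[0,0,0.0015],"angular":[0,0,0],"claw":0.5},{"dp":[0,0,0.0015],"angular":[0,0,0],"claw":0.5}])

```text
t: 20.12
tcp_pos: [0.5098, 0.1065, 0.1006]
orientation: [3.141, -0.0, 1.472]
contact_force: [-1.0, 1.3, 4.3]
grip_width: 0.0565
grasp_force: 44.5
```

Contact force has appeared at exactly the expected height. I release and retreat upward.

>>> send_rows(commands=[{"dp":[0,0,0],"angular":[0,0,0],"claw":0.3},{"dp":[0,0,0],"angular":[0,0,0],"claw":0},{"dp":[0,0,0],"angular":[0,0,0],"claw":0},{"dp":[0,0,0],"angular":[0,0,0],"claw":0},{"dp":[0,0,-0.03],"angular":[0,0,0],"claw":0},{"dp":[0,0,-0.07],"angular":[0,0,0],"claw":0},{"dp":[0,0,-0.12],"angular":[0,0,0],"claw":0},{"dp":[0,0,-0.15],"angular":[0,0,0],"claw":0}])

```text
t: 21.12
tcp_pos: [0.5098, 0.1065, 0.2526]
orientation: [3.139, -0.0, 1.472]
contact_force: [-0.5, -0.1, 0.7]
grip_width: 0.0856
grasp_force: 0.0
```

>>> send_rows(commands=[{"dp":[0.05,0,0],"angular":[0,0,0],"claw":0},{"dp":[0.11,0,0],"angular":[0,0,0],"claw":0},{"dp":[0.17,0,0],"angular":[0,0,0],"claw":0},{"dp":[0.23,0,0],"angular":[0,0,0],"claw":0},{"dp":[0.25,0,0],"angular":[0,0,0],"claw":0},{"dp":[0.25,0,0],"angular":[0,0,0],"claw":0},{"dp":[0.25,0,0],"angular":[0,0,0],"claw":0}])

```text
t: 22.0
tcp_pos: [0.5343, 0.354, 0.2502]
orientation: [-3.141, 0.0, 1.471]
contact_force: [-0.1, -0.3, 0.4]
grip_width: 0.0856
grasp_force: 0.0
```

```bash
python3 - <<'E'
from h import *; from bench import state,optics
c=optics.snapshot("scene"); t=optics.snapshot("top"); s=state(); print(s['t'],s['tcp_pos'])
print(proj(t,[.51,.106,.139]))
cv2.imwrite("pics/m6.png",np.hstack([cv2.resize(c["image"][190:340,250:450,::-1],(400,300),interpolation=2),cv2.resize(t["image"][170:320,250:450,::-1],(400,300),interpolation=2)]))
E
```

```text
22.1 [0.53449982 0.35389033 0.2505352 ]
[[296.58578542 236.42630243]]
```

View pics/m6.png

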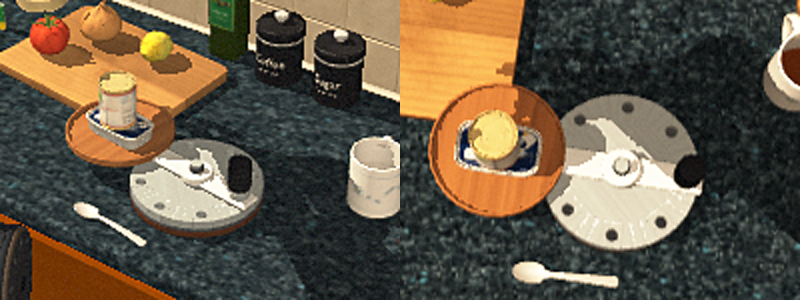

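Both views show the round tin standing upright on the flat tin (lid at about (297,235) in the top view, predicted (297,236)), the mug and teaspoon in place and the knob down. The knob came back to its starting height when I let it go, so the pin is home.

```bash
python3 -c "
from bench import order; print(order.sign_off())"
```

```text
the job is handed in; nothing more can be done
None
```

I swung the tray one hole anticlockwise with the pin home, stacked the round tin upright on the flat tin in the tray, left the mug, fork and teaspoon alone, and handed the job in at about 22 s; no verdict came back.

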